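# Size the flap-prop dowel in the galley hole gauge

### The job

The slim wooden dowel standing on the counter is the new prop for the counter flap and needs sizing in the hole gauge. Pass it upright down through the gauge's largest hole until its foot is well out below the plate, lift it out again, then step down and leave it standing on the counter in the smallest hole that it passes through cleanly.

Things in the scene. Friction and masses are not known exactly. Their poses are not given: they have to be found in the camera images.
- dowel_center (a point): The slim dowel: a plain pale wooden rod, 26 mm in diameter and 160 mm long, about 60 g, loose, standing upright on the counter. The point is its centre, 80 mm above its foot; its z axis runs along the rod, up. A stouter wooden rod (44 mm in diameter, 120 mm tall) and a green canister (72 mm in diameter, 90 mm tall) stand nearby, at least 110 mm away centre to centre, and are not wanted.
- hole_large (a point): Mouth centre of the largest hole (70 mm in diameter) of the hole gauge: a bare aluminium plate 100 x 210 mm, 10 mm thick, fixed to the counter on two end cheeks so that its top is 70 mm and its underside 60 mm above the counter, open below. The three holes lie in a row along its length and go right through. The point is level with the plate's top; z is up, y runs along the row from the largest hole to the smallest. The gauge may stand at any yaw.
- hole_middle (a point): Mouth centre of the middle hole (48 mm in diameter) of the same plate, level with its top, 81 mm from the largest hole's centre; same axes.
- hole_small (a point): Mouth centre of the smallest hole (20 mm in diameter) of the same plate, level with its top, 56 mm beyond the middle hole's centre; same axes.
There are look-alikes about, which are no part of the job. Of the things shaped like the part that bears hole_large, the aluminium one is meant.

How it is judged (in metres and radians):
On the way, in this order (a step that is already met when the one before it is completed fails the run):
1. the slim dowel is through the largest hole, its foot well out below the plate (horizontal distance between dowel_center and hole_large below 0.026 m and height (world z) of dowel_center below 0.13 m and angle between dowel_center's own z axis and vertical below 0.4 rad), for 0.1 s.
2. the slim dowel is lifted clear out of the plate (height (world z) of dowel_center above 0.15 m).
3. the slim dowel is through the middle hole, its foot well out below the plate (horizontal distance between dowel_center and hole_middle below 0.022 m and height (world z) of dowel_center below 0.13 m and angle between dowel_center's own z axis and vertical below 0.4 rad), for 0.1 s.
At the end, for the whole second after the job is handed in: The slim dowel stands in the middle (48 mm) hole, released, its foot down on the counter (centre 65 to 90 mm up), its centre within 22 mm of the hole's axis; it may lean against the rim, up to 0.4 rad (horizontal distance between dowel_center and hole_middle below 0.022 m and height (world z) of dowel_center between 0.065 and 0.09 m and angle between dowel_center's own z axis and vertical below 0.4 rad); the robot touches nothing.
It also fails if it takes over 45 s, if anything falls off the work surface, if the arm or the gripper's body presses on something with over 40 N, if the wrist force passes 120 N, or if a joint passes its speed limit or range.

### The arm

A 6-joint arm with a two-finger parallel gripper is mounted at the origin on the work surface. World frame = base frame: x ahead of the robot, y to its left, z up, the work surface at z = 0. Lengths are in mm, angles in rad, forces in N, time in s.
With the tool pointing down it reaches from about 275 to 750 mm from the base axis. Payload 10.2 kg.
Tool frame: the origin (TCP) lies midway between the tips of the shut fingers; the grasp point (between the pads) lies 19 mm behind it; y points along the fingers, z is the direction in which the jaws open and shut, and the axes are right-handed (so a half turn about y gives the same grasp; the last joint's range is limited). The gripper opens to 85 mm and grips with 20 to 120 N. Pads are 22 mm wide; open, the fingers measure 114 mm over their backs; the gripper's body (76 mm by 85 mm) begins 54 mm behind the grasp point. The pads swing forward as they close: fully open they stand 13 mm farther back than shut.
Start: joints at [-1.543, 0.313, 1.498, -0, 1.331, -0.223], TCP at [130.28, -508.584, 231.294] pointing down, gripper open.
Joint ranges: [-2.94, 2.94], [-0.97, 2.17], [0.19, 2.56], [-1.23, 4.37], [0.02, 3.11], [-2.88, 2.88]. Speed limits (rad/s): [2.39, 2.39, 3.01, 3.14, 3.14, 3.14].

### API

Orientations are given as a unit quaternion [w, x, y, z].
In Python, from rig import ctrl gives the robot as it stands.
- The arm moves only by the shell command python3 -m inch 'ROWS' [OPENING] [FORCE]. ROWS is JSON, one flat list of numbers, 6 for each row, row after row: the shift along the tool's x, y, z in cm, then the turn, a rotation vector about the tool's x, y, z in rad. A call has 1 to 8 rows; each row is the pose to reach, as a shift and turn from the pose commanded when the call began, along the tool's axes at that moment; what a row does not reach only later rows make up. A row lasts 1/12 s, in which the tool goes at most 41.7 mm and 7.16 degrees, less where a joint would pass 70% of its speed; a pose out of reach is approached as far as the arm can. A call with a gripper value outside its range is refused whole. OPENING is the gripper command: -1 is fully open, 1 is shut, values between are in proportion, set as the call begins (- or left out, the last holds). The fingers move at their own pace and stop on an object; FORCE is the grip in N (left out, the last holds). Time passes only in rows, so rows that repeat a pose let the fingers close. It gives the time, the measured TCP pose, the force and the opening at its end, in the units of the state.
- ctrl.sense(): the state, without advancing time (a new reading comes with each control period).
- ctrl.capture(name): name is "scene" or "side" or "wrist"; returns the picture (420x560x3 uint8, red, green, blue); there is no depth.
- ctrl.get_calibration(name): a dict with "fx", "fy", "cx", "cy" (pixels), "world_to_cam" (4x4, takes a point from world to camera coordinates). Camera axes: x right, y down, z forward; pixel columns grow to the right and rows downward; lengths in mm; the calibration is good to about 2 mm. A picture is of the moment at which its call begins: read the wrist's pose just before it. get_calibration takes no time and is no camera call; for the wrist camera it gives the pose at the moment of the call.
- ctrl.finish_job(): hands the job in, once; it reports no verdict.
Trained networks look in the newest picture that a camera, given by its name, has taken for a name from the list of things; names that differ only in an ending like _2 or _b are one class to them, and where a whole thing is asked for, a point or a joint stands for the part that bears it (a point fixed in the world has none). Each returns a list of dicts, best first, with "score" (0 to 1); they miss things now and then, are a little off and sometimes report something else, mostly with a low value. They report only what shows in the picture. A call takes as long as a camera call. They do not tell look-alikes from the thing itself.
- ctrl.search_frame(thing, camera): "uv" ([column, row] in pixels, amid what is visible of it).
The state is a dict: "time_s": time; "joints": joint angles; "dq": joint speeds; "tau": joint torques, N m; "eef_pos": TCP position; "ee_rot": TCP orientation; "force": force on the tool from outside, world axes, zero at the start; "wrist_torque": the same for the moment, N m; "grip_width": opening from 0.0 (shut) to 1.0 (fully open).
Only numpy, scipy, OpenCV 4.12 (cv2) and the standard library are available. Lean on these libraries where they do the work, as an engineer would, in place of code of your own. Each camera call takes 0.05 s, during which the arm holds its last target.

## Working session

There is one attempt and no reset: what is moved stays moved. The work goes in short steps, Python scripts to look and compute and a shell command to move; the robot and the scene stay as the last step left them, time stands still between calls to the robot, and variables do not carry over. Pictures are saved under pics/ and viewed, and the job is handed in when it is done.

```bash
ls; mkdir -p pics
python3 - <<'E'
from rig import ctrl
import cv2
print(ctrl.sense())
for c in ("scene","side","wrist"):
    im=ctrl.capture(c); cv2.imwrite(f"pics/a_{c}.png",im[:,:,::-1])
    for t in ("dowel_center","hole_large","hole_middle","hole_small"):
        print(c,t,[( [round(float(x)) for x in d["uv"]],round(float(d["score"]),2)) for d in ctrl.search_frame(t,c)])
E
```

```text
pics
{'time_s': 0.0, 'joints': array([-1.54341662e+00,  3.13444559e-01,  1.49845193e+00, -3.24625132e-06,
        1.33100230e+00, -2.23416782e-01]), 'dq': array([ 0.00037001,  0.00121696,  0.00090449, -0.00071777, -0.00164297,
        0.00080668]), 'tau': array([ 5.11172493e-05, -4.12264431e+01, -2.59742260e+01, -1.87015826e-04,
        4.11340196e-03, -1.11711344e-06]), 'eef_pos': array([ 130.26367513, -508.31070475,  230.73227583]), 'ee_rot': array([ 0.08848208, -0.08839392,  0.70201403, -0.70109467]), 'force': array([0.2938361 , 0.60267873, 0.3373726 ]), 'wrist_torque': array([ 0.01587191, -0.03321654,  0.01213426]), 'grip_width': 0.9974857067809246}
scene dowel_center [([272, 283], 0.6)]
scene hole_large [([235, 153], 0.85), ([388, 187], 0.8), ([291, 203], 0.55)]
scene hole_middle [([292, 200], 0.93), ([305, 111], 0.8), ([387, 189], 0.79), ([238, 156], 0.65)]
scene hole_small [([388, 188], 0.98), ([238, 154], 0.71), ([289, 201], 0.58), ([306, 109], 0.58)]
side dowel_center [([260, 157], 0.9)]
side hole_large [([321, 376], 0.9), ([378, 279], 0.85), ([162, 300], 0.62)]
side hole_middle [([167, 302], 0.93), ([324, 379], 0.87), ([379, 284], 0.75), ([276, 249], 0.56)]
side hole_small [([372, 277], 0.98), ([324, 374], 0.87), ([281, 247], 0.67), ([169, 297], 0.64)]
wrist dowel_center []
wrist hole_large []
wrist hole_middle []
wrist hole_small []
```

View pics/a_scene.png

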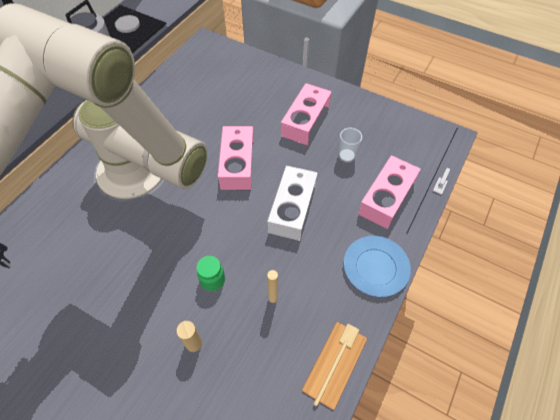

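View pics/a_side.png

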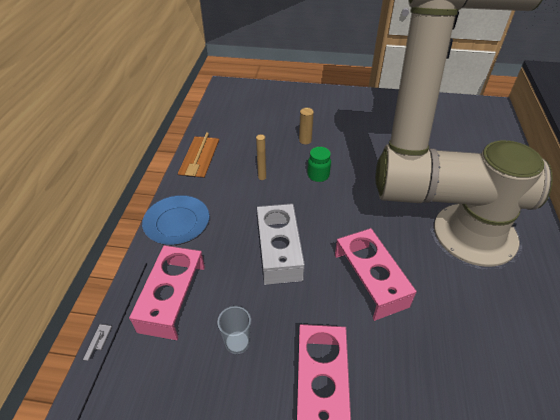

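View pics/a_wrist.png

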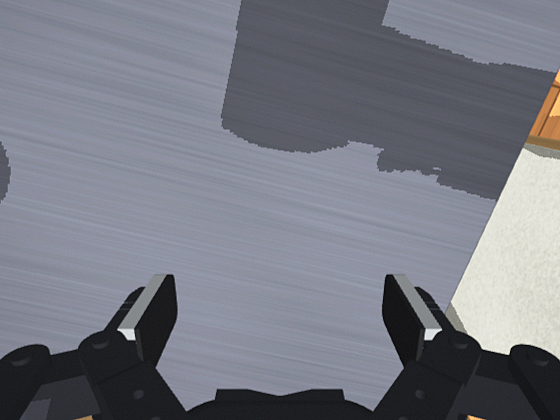

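The scene view shows the bare aluminium gauge at (292,203), with three pink look-alikes at (235,157), (306,112) and (389,190). The slim dowel is at (272,287), the stout rod at (189,336) and the canister at (210,273). In the side view the aluminium gauge is at (280,243), the slim dowel at (261,157) and the stout rod at (306,126). The wrist camera shows bare counter.

I'm choosing the thin, taller rod and the grey/white gauge, and will check both in close crops.

```bash
cat > h.py <<'E'
import numpy as np, cv2
from rig import ctrl
def proj(c,P,T=None):
    k=ctrl.get_calibration(c); T=np.array(k["world_to_cam"]) if T is None else T
    q=np.asarray(P,float)@T[:3,:3].T+T[:3,3]
    return np.stack([k["fx"]*q[:,0]/q[:,2]+k["cx"],k["fy"]*q[:,1]/q[:,2]+k["cy"]],1)
def ray(c,uv,z):
    k=ctrl.get_calibration(c);T=np.array(k["world_to_cam"]);R=T[:3,:3]
    o=-R.T@T[:3,3]; d=R.T@np.array([(uv[0]-k["cx"])/k["fx"],(uv[1]-k["cy"])/k["fy"],1])
    return o+d*(z-o[2])/d[2]
E
python3 - <<'E'
from h import *
a=cv2.imread("pics/a_scene.png");b=cv2.imread("pics/a_side.png")
A=cv2.resize(a[160:310,230:330],None,fx=4,fy=4,interpolation=cv2.INTER_CUBIC)
B=cv2.resize(b[130:290,240:340][:150],None,fx=4,fy=4,interpolation=cv2.INTER_CUBIC)
cv2.imwrite("pics/b_crop.png",np.hstack([A,B]))
for c,L in (("scene",(290,211)),("side",(276.5,219))): print(c,ray(c,L,70))
for c,L in (("scene",(299.5,175)),("side",(282,259))): print(c,ray(c,L,70))
for c,L in (("scene",(272,273)),("side",(261,137))): print(c,ray(c,L,160))
E
```

```text
scene [555.91783293  83.95675456  70.        ]
side [549.13788022  87.5402049   70.        ]
scene [517.34186255 213.50857799  70.        ]
side [516.09926751 218.20318442  70.        ]
scene [ 631.06027084 -145.82895505  160.        ]
side [ 628.7966716  -145.87854483  160.        ]
```

View pics/b_crop.png

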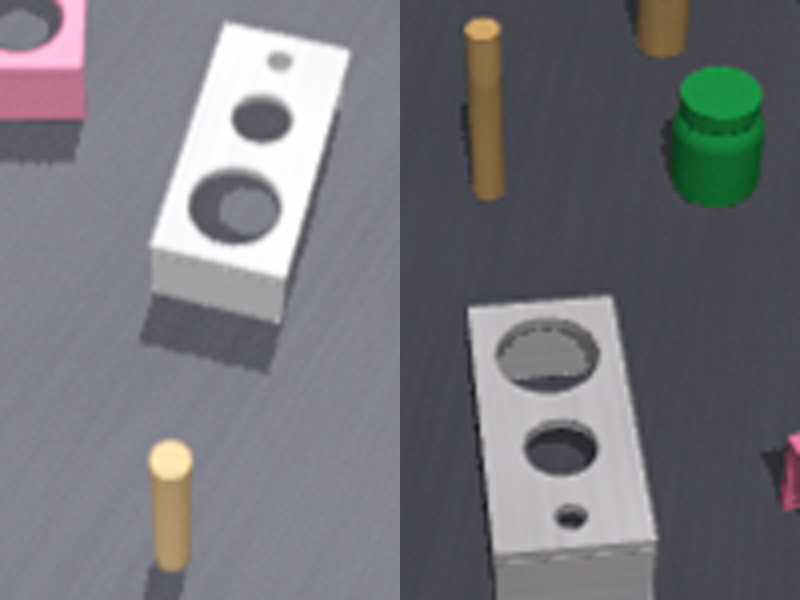

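The crops confirm the choice: a thin rod with its top at scene (272.5,274) and side (260.5,137), and a bare metal plate. Next I fit the positions jointly from both views.

Run:
```python
from h import *
from scipy.optimize import least_squares
H={"scene":[(235,206),(262,118),(280,61)],"side":[(148,355),(161,447),(172,516)]}
off={"scene":(230,160),"side":(240,130)}
px={c:np.array(v)/4-.375+np.array(off[c]) for c,v in H.items()}
def pts(p,s=(0,81,137)):
    d=np.array([np.cos(p[2]),np.sin(p[2])]); return np.array([[*(p[:2]+k*d),70] for k in s])
f=lambda p:np.concatenate([(proj(c,pts(p))-px[c]).ravel() for c in px])
r=least_squares(f,[555,85,1.8]);print(r.x,r.fun.round(1));print(pts(r.x).round(1))
D={"scene":(171,460),"side":(83,30)}
D={c:np.array(v)/4-.375+np.array(off[c]) for c,v in D.items()}
F={"scene":(173,567),"side":(89,193)}
g=lambda p:np.concatenate([(proj(c,[[p[0],p[1],160]])[0]-D[c]) for c in D])
r=least_squares(g,[630,-146]);print(r.x,r.fun.round(2))
s=ctrl.sense()
from scipy.spatial.transform import Rotation as Ro
q=s["ee_rot"];print(Ro.from_quat([q[1],q[2],q[3],q[0]]).as_matrix().round(3),s["time_s"])
```

```text
[550.39724294  83.26441023   1.82643856] [-0.1 -0.7 -0.1 -0.6 -0.2 -0.6 -0.4 -0.6 -0.2 -0.5 -0.4 -0.4]
[[550.4  83.3  70. ]
 [529.9 161.6  70. ]
 [515.8 215.8  70. ]]
[ 632.68911962 -148.21938353] [-0.3  -0.54 -0.55 -0.72]
[[-0.969  0.     0.248]
 [-0.248 -0.    -0.969]
 [-0.    -1.     0.   ]] 0.75
```

Measured: dowel at about (632,-148), large hole at (550,83), middle hole at (530,162). Now I travel to above the dowel, keeping the current height and orientation.

```bash
python3 -m inch '[-2,0,-0.8,0,0,0, -5,0,-2,0,0,0, -8.4,0,-3.3,0,0,0, -11.8,0,-4.6,0,0,0, -15.2,0,-5.9,0,0,0, -18.6,0,-7.3,0,0,0, -22,0,-8.6,0,0,0, -25.4,0,-9.9,0,0,0]' -1; python3 -m inch '[-3.4,0,-1.3,0,0,0, -6.8,0,-2.6,0,0,0, -10.2,0,-4,0,0,0, -13.6,0,-5.3,0,0,0, -17,0,-6.6,0,0,0, -20,0,-7.8,0,0,0, -22,0,-8.6,0,0,0, -22,0,-8.6,0,0,0]'
python3 - <<'E'
from h import *
print(ctrl.sense()["eef_pos"],ctrl.sense()["ee_rot"],ctrl.sense()["time_s"])
T=np.array(ctrl.get_calibration("wrist")["world_to_cam"])
im=ctrl.capture("wrist")[:,:,::-1].copy()
print(ctrl.search_frame("dowel_center","wrist"))
P=[[632.7+13*np.cos(a),-148.2+13*np.sin(a),z] for z in (0,160) for a in np.linspace(0,6.28,60)]
for u in proj("wrist",P,T): cv2.circle(im,tuple(int(round(x)) for x in u),1,(0,0,255),-1)
cv2.imwrite("pics/c_wrist.png",im)
E
```

```text
time_s: 1.42
eef_pos: [353.0, -348.3, 231.5]
ee_rot: [-0.088, 0.088, -0.701, 0.702]
force: [-0.5, -0.2, 0.0]
grip_width: 0.996
time_s: 2.08
eef_pos: [545.9, -209.0, 230.8]
ee_rot: [0.09, -0.09, 0.702, -0.701]
force: [-1.1, -0.0, -0.8]
grip_width: 0.998
[ 545.90584133 -209.0117938   230.84293783] [ 0.08998537 -0.08961639  0.70163151 -0.70113106] 2.0833
[{'uv': [220.2, 58.0], 'score': 0.57}]
```

View pics/c_wrist.png

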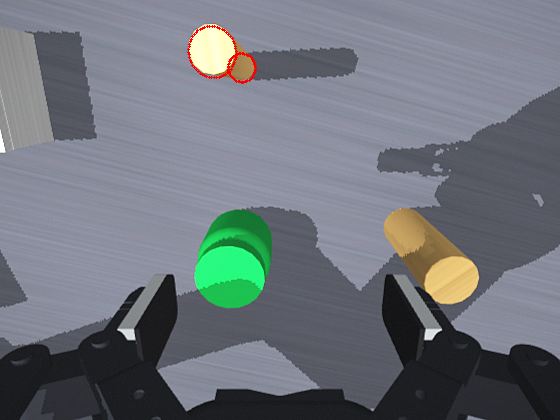

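The wrist view confirms it: the predicted rim circles land on the slim dowel's top (212,51) and foot (242,68). The stout rod is at (451,280) and the canister at (230,275).

```bash
python3 -m inch '[-3,0,-1.1,0,0,0, -6.5,0,-2.4,0,0,0, -9,0,-3.4,0,0,0, -9.9,0,-3.7,0,0,0, -9.9,0,-3.7,0,0,0, -9.9,0,-3.7,0,0,0]'
python3 - <<'E'
from h import *
from scipy.spatial.transform import Rotation as Ro
s=ctrl.sense();q=s["ee_rot"];R=Ro.from_quat([q[1],q[2],q[3],q[0]]).as_matrix()
print(s["eef_pos"],(R.T@(np.array([632.7,-148.2,106])-s["eef_pos"])).round(1)); print(R.round(4))
E
```

```text
time_s: 2.68
eef_pos: [629.6, -152.3, 231.1]
ee_rot: [-0.088, 0.088, -0.702, 0.702]
force: [0.3, 0.1, 0.6]
grip_width: 1.001
[ 629.58586564 -152.27299709  231.12960974] [ -4.1 125.1  -3.2]
[[-9.689e-01 -6.000e-04  2.475e-01]
 [-2.475e-01 -1.000e-04 -9.689e-01]
 [ 6.000e-04 -1.000e+00 -0.000e+00]]
```

```bash
python3 -m inch '[-0.4,0,-0.3,0,0,0, -0.4,2.5,-0.3,0,0,0, -0.4,5.5,-0.3,0,0,0, -0.4,8.5,-0.3,0,0,0, -0.4,11,-0.3,0,0,0, -0.4,12.3,-0.3,0,0,0, -0.4,12.5,-0.3,0,0,0, -0.4,12.5,-0.3,0,0,0]'; python3 -m inch '[0,0,0,0,0,0, 0,0,0,0,0,0, 0,0,0,0,0,0, 0,0,0,0,0,0, 0,0,0,0,0,0, 0,0,0,0,0,0, 0,0,0,0,0,0, 0,0,0,0,0,0]' 1 40;  python3 - <<'E'
from h import *
for c in("side","wrist"): cv2.imwrite(f"pics/d_{c}.png",ctrl.capture(c)[:,:,::-1])
a=cv2.imread("pics/d_side.png");b=cv2.imread("pics/d_wrist.png")
cv2.imwrite("pics/d.png",np.hstack([cv2.resize(a[60:260,180:380],(400,400)),cv2.resize(b,(400,300))[:,:] if 0 else cv2.copyMakeBorder(cv2.resize(b,(400,300)),0,100,0,0,0)]))
E
```

```text
time_s: 3.35
eef_pos: [632.8, -148.1, 106.4]
ee_rot: [0.088, -0.088, 0.702, -0.702]
force: [0.3, -0.1, 0.5]
grip_width: 1.003
time_s: 4.02
eef_pos: [633.7, -147.5, 106.9]
ee_rot: [-0.089, 0.088, -0.701, 0.702]
force: [-0.1, -0.8, 5.1]
grip_width: 0.288
```

View pics/d.png

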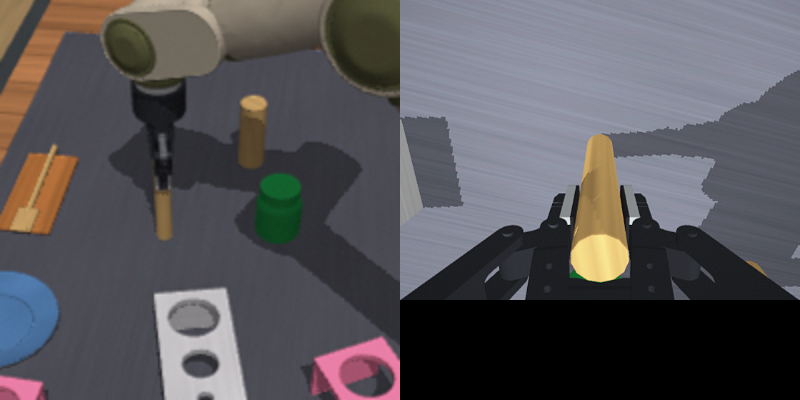

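The dowel is gripped: opening 0.288, with the rod between the pads in the wrist view at (600,205). Now I lift and carry it toward the large hole.

```bash
python3 -m inch '[0,-0.8,0,0,0,0, 0,-2.5,0,0,0,0, 0,-4.7,0,0,0,0, 0,-7,0,0,0,0, 0,-9,0,0,0,0, 0,-10,0,0,0,0, 0,-10,0,0,0,0, 0,-10,0,0,0,0]' ; python3 -m inch '[0.1,0,-1,0,0,0, 0.3,0,-3,0,0,0, 0.6,0,-5.5,0,0,0, 0.8,0,-8.3,0,0,0, 1.1,0,-11.1,0,0,0, 1.3,0,-13.9,0,0,0, 1.6,0,-16.7,0,0,0, 1.8,0,-19.5,0,0,0]';python3 -m inch '[0.2,0,-2.3,0,0,0, 0.4,0,-3.9,0,0,0, 0.5,0,-4.8,0,0,0, 0.5,0,-4.9,0,0,0, 0.5,0,-4.9,0,0,0, 0.5,0,-4.9,0,0,0]'
cat > look.py <<'E'
import sys
from h import *
from scipy.spatial.transform import Rotation as Ro
n=sys.argv[1]; tgt=np.array([float(v) for v in sys.argv[2:4]])
a=ctrl.capture("scene")[:,:,::-1].copy();b=ctrl.capture("side")[:,:,::-1].copy()
s=ctrl.sense();q=s["ee_rot"];R=Ro.from_quat([q[1],q[2],q[3],q[0]]).as_matrix()
print(s["time_s"],s["eef_pos"].round(1),s["force"].round(1),s["grip_width"]); d=np.r_[tgt,s["eef_pos"][2]]-s["eef_pos"]
print("tool shift mm",(R.T@d).round(1)); print(R.round(3).tolist())
A=cv2.resize(a[120:270,220:370],(399,399),interpolation=cv2.INTER_CUBIC)
B=cv2.resize(b[130:280,205:355],(399,399),interpolation=cv2.INTER_CUBIC)
cv2.imwrite(f"pics/{n}.png",np.hstack([A,B]))
E
python3 look.py e 550.4 83.3
```

```text
time_s: 4.78
eef_pos: [633.2, -147.3, 205.5]
ee_rot: [0.088, -0.089, 0.702, -0.701]
force: [-0.0, -1.4, -1.4]
grip_width: 0.289
time_s: 5.45
eef_pos: [565.9, 38.8, 204.8]
ee_rot: [0.088, -0.089, 0.702, -0.701]
force: [0.2, 0.6, -1.1]
grip_width: 0.294
time_s: 5.95
eef_pos: [550.7, 82.5, 205.9]
ee_rot: [-0.088, 0.088, -0.702, 0.702]
force: [-0.0, -1.1, -0.6]
grip_width: 0.292
6.05 [550.8  82.3 206. ] [ 0.9 -0.4 -1. ] 0.29907341873273097
tool shift mm [ 0.1  0.  -1. ]
[[-0.969, -0.0, 0.247], [-0.247, -0.0, -0.969], [0.0, -1.0, 0.0]]
```

View pics/e.png

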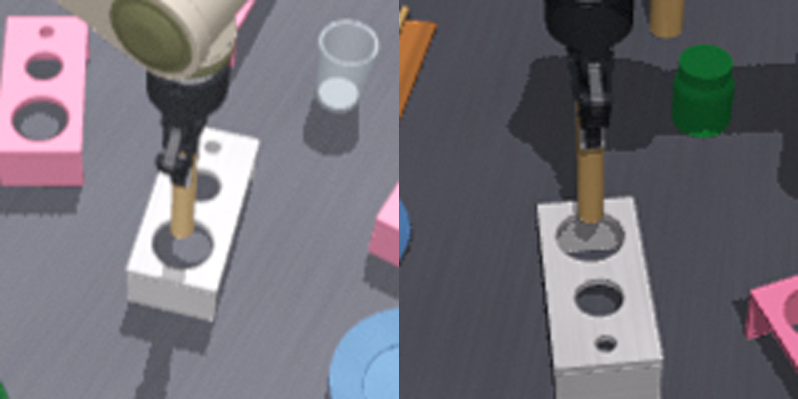

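The upright rod hangs over the large hole in both views (foot at about (183,235) and (590,220)). Lowering it now.

```bash
python3 -m inch '[0,0.6,-0.1,0,0,0, 0,1.8,-0.1,0,0,0, 0,3.3,-0.1,0,0,0, 0,4.8,-0.1,0,0,0, 0,6.3,-0.1,0,0,0, 0,7.2,-0.1,0,0,0, 0,7.4,-0.1,0,0,0, 0,7.4,-0.1,0,0,0]'; python3 -m inch '[0,0,0,0,0,0, 0,0,0,0,0,0, 0,0,0,0,0,0, 0,0,0,0,0,0]'; python3 look.py f 529.9 161.6
```

```text
time_s: 6.72
eef_pos: [550.2, 84.0, 131.9]
ee_rot: [0.088, -0.089, 0.702, -0.702]
force: [0.3, -0.4, -0.0]
grip_width: 0.294
time_s: 7.05
eef_pos: [550.5, 84.2, 132.8]
ee_rot: [-0.089, 0.088, -0.701, 0.702]
force: [-0.4, -0.0, -0.9]
grip_width: 0.294
7.15 [550.4  84.2 132.6] [-0.4 -0.5 -1.4] 0.2917528750465495
tool shift mm [  0.6  -0.  -80. ]
[[-0.969, 0.0, 0.248], [-0.248, -0.0, -0.969], [-0.0, -1.0, 0.0]]
```

View pics/f.png

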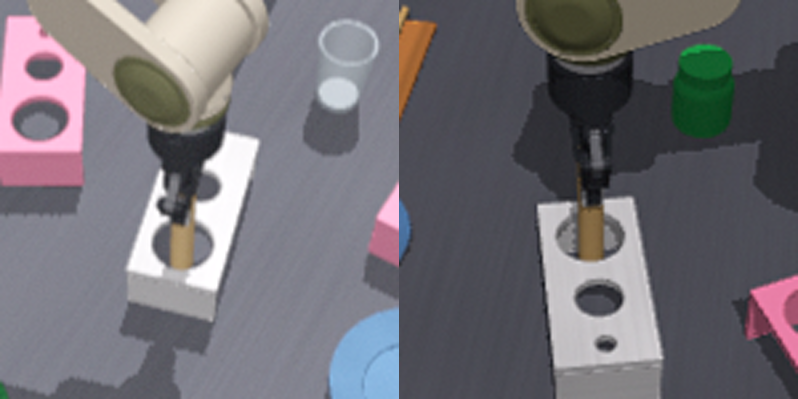

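The rod is through the large hole with its foot about 25 mm up and no contact force. Next I lift it out and shift 80 mm along tool -z to the middle hole.

```bash
python3 -m inch '[0,-0.6,0,0,0,0, 0,-1.8,0,0,0,0, 0,-3.3,0,0,0,0, 0,-4.8,0,0,0,0, 0,-6.3,0,0,0,0, 0,-7.2,0,0,0,0, 0,-7.4,0,0,0,0, 0,-7.4,0,0,0,0]'; python3 -m inch '[0,0,-0.7,0,0,0, 0,0,-2,0,0,0, 0,0,-4,0,0,0, 0,0,-6,0,0,0, 0.1,0,-7.4,0,0,0, 0.1,0,-8,0,0,0, 0.1,0,-8,0,0,0, 0.1,0,-8,0,0,0]'; python3 look.py g 529.9 161.6
```

```text
time_s: 7.82
eef_pos: [550.4, 84.2, 206.7]
ee_rot: [-0.089, 0.088, -0.701, 0.702]
force: [0.5, -0.3, -0.7]
grip_width: 0.297
time_s: 8.48
eef_pos: [529.3, 161.6, 206.0]
ee_rot: [-0.088, 0.089, -0.701, 0.702]
force: [-0.3, -0.9, -1.6]
grip_width: 0.293
8.5833 [529.6 160.9 206.1] [ 0.7  0.  -0.4] 0.29577293419009465
tool shift mm [-0.4 -0.  -0.6]
[[-0.969, -0.0, 0.248], [-0.248, -0.0, -0.969], [0.0, -1.0, 0.0]]
```

View pics/g.png

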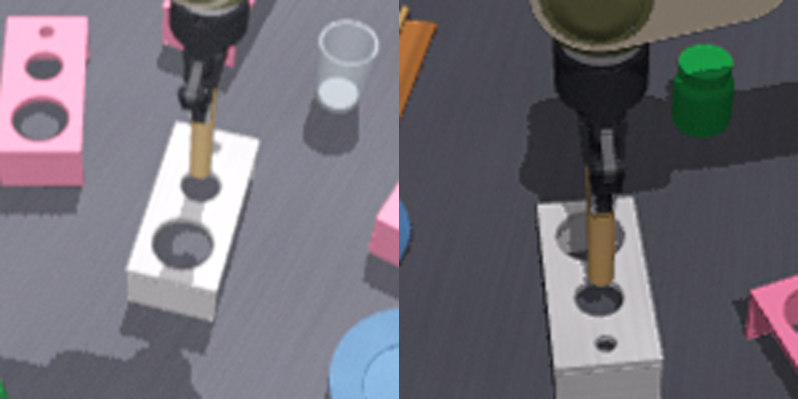

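The rod is centred above the middle hole in both views. Lowering in two stages.

```bash
python3 -m inch '[0,0.6,0,0,0,0, 0,1.6,0,0,0,0, 0,2.8,0,0,0,0, 0,4.2,0,0,0,0, 0,5.6,0,0,0,0, 0,6.8,0,0,0,0, 0,7.4,0,0,0,0, 0,7.4,0,0,0,0]'; python3 look.py i 529.9 161.6
```

```text
time_s: 9.25
eef_pos: [528.7, 161.1, 130.4]
ee_rot: [0.087, -0.089, 0.702, -0.702]
force: [0.2, 0.5, -1.1]
grip_width: 0.295
9.35 [529.6 161.3 132.4] [ 0.6  0.6 -0.6] 0.29505543352558544
tool shift mm [-0.3  0.  -0.2]
[[-0.969, 0.0, 0.248], [-0.248, -0.0, -0.969], [-0.0, -1.0, 0.0]]
```

View pics/i.png

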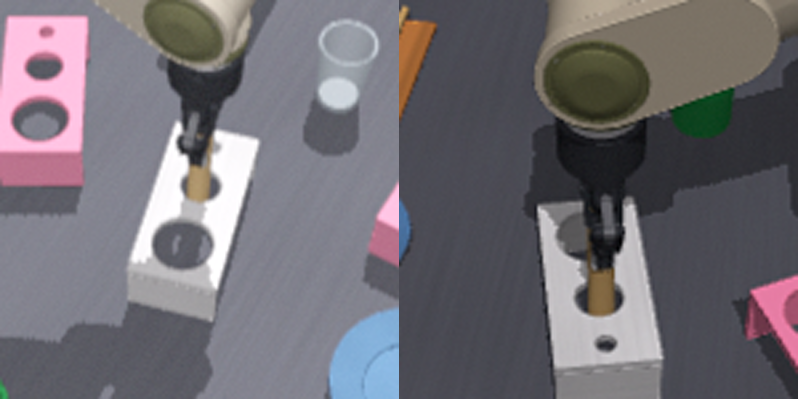

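```bash
python3 -m inch '[0,0.5,0,0,0,0, 0,1.1,0,0,0,0, 0,1.7,0,0,0,0, 0,2.1,0,0,0,0, 0,2.4,0,0,0,0, 0,2.5,0,0,0,0, 0,2.5,0,0,0,0, 0,2.5,0,0,0,0]'
```

```text
time_s: 10.02
eef_pos: [529.6, 161.5, 107.4]
ee_rot: [-0.089, 0.088, -0.702, 0.702]
force: [-0.5, 0.2, -0.3]
grip_width: 0.296
```

```bash
python3 -m inch '[0,0.05,0,0,0,0, 0,0.1,0,0,0,0, 0,0.1,0,0,0,0, 0,0.1,0,0,0,0]'; python3 -m inch '[0,0,0,0,0,0, 0,0,0,0,0,0, 0,0,0,0,0,0, 0,0,0,0,0,0, 0,0,0,0,0,0, 0,0,0,0,0,0, 0,0,0,0,0,0, 0,0,0,0,0,0]' -1
python3 - <<'E'
from h import *
cv2.imwrite("pics/j.png",ctrl.capture("wrist")[:,:,::-1])
E
```

```text
time_s: 10.35
eef_pos: [529.8, 161.5, 106.9]
ee_rot: [-0.089, 0.088, -0.702, 0.702]
force: [-1.8, -0.5, 6.0]
grip_width: 0.297
time_s: 11.02
eef_pos: [529.4, 161.5, 106.3]
ee_rot: [0.088, -0.088, 0.702, -0.702]
force: [0.1, -0.5, -0.6]
grip_width: 0.999
```

View pics/j.png

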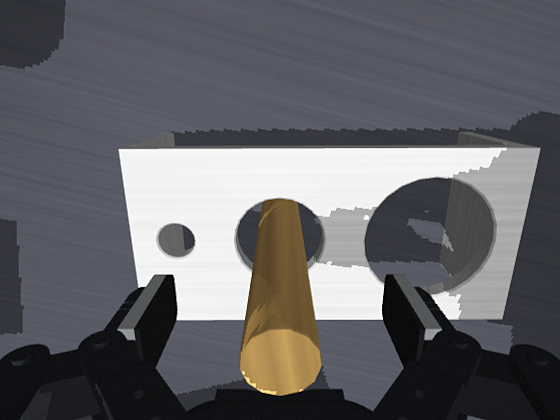

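The fingers are open clear of the rod, whose top is at (281,361), and it stands upright in the middle hole at (280,240). Now I retract straight up and move aside.

```bash
python3 -m inch '[0,-0.8,0,0,0,0, 0,-2.5,0,0,0,0, 0,-4.8,0,0,0,0, 0,-7.2,0,0,0,0, 0,-9.6,0,0,0,0, 0,-11.5,0,0,0,0, 0,-12,0,0,0,0, 0,-12,0,0,0,0]'; python3 -m inch '[1,0,0.2,0,0,0, 3,0,0.2,0,0,0, 6,0,0.2,0,0,0, 9,0,0.2,0,0,0, 12,0,0.2,0,0,0, 14,0,0.2,0,0,0, 14,0,0.2,0,0,0, 14,0,0.2,0,0,0]'; python3 look.py k 529.9 161.6
python3 - <<'E'
from h import *
T=np.array(ctrl.get_calibration("wrist")["world_to_cam"])
im=ctrl.capture("wrist")[:,:,::-1].copy()
for z,r,x,y in((160,13,529.9,161.6),(70,24,529.9,161.6)):
  for u in proj("wrist",[[x+r*np.cos(a),y+r*np.sin(a),z] for a in np.linspace(0,6.28,50)],T): cv2.circle(im,tuple(int(round(v)) for v in u),1,(0,0,255),-1)
cv2.imwrite("pics/k2.png",im)
E
```

```text
time_s: 11.73
eef_pos: [529.9, 161.5, 227.7]
ee_rot: [-0.089, 0.087, -0.702, 0.702]
force: [1.0, -0.6, -0.9]
grip_width: 0.999
time_s: 12.4
eef_pos: [393.8, 124.7, 225.7]
ee_rot: [0.088, -0.089, 0.702, -0.702]
force: [-0.2, -0.9, -0.2]
grip_width: 1.001
12.5 [394.8 124.8 225.8] [ 0.  -0.  -1.2] 1.003923032023233
tool shift mm [-1.4e+02 -1.0e-01 -2.1e+00]
[[-0.969, -0.001, 0.248], [-0.248, 0.0, -0.969], [0.001, -1.0, -0.0]]
```

View pics/k.png

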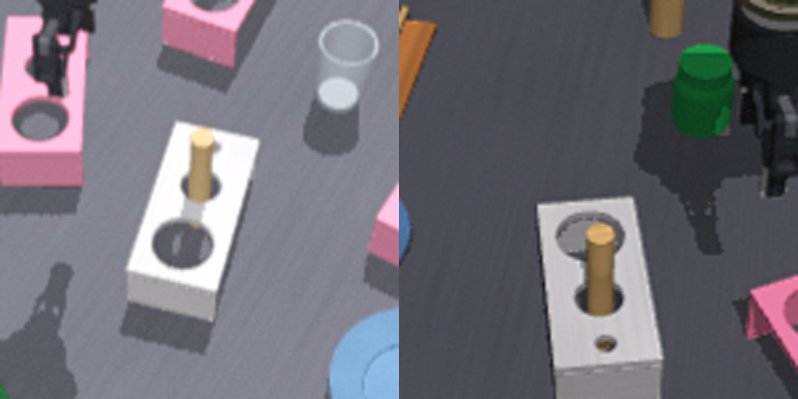

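View pics/k2.png

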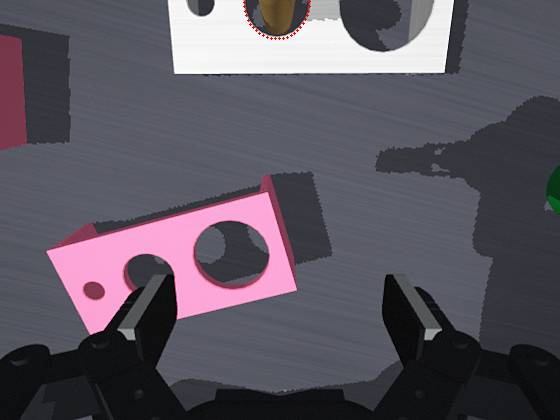

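The rod stands upright in the middle hole in both outside views, with its top at (202,136) and (600,234). The predicted hole rim overlays the real one at (278,20) in the wrist view, and the gripper is clear at z = 226 mm. Handing in.

```bash
python3 -c "
from rig import ctrl
print(ctrl.finish_job())"
```

```text
the job is handed in; nothing more can be done
None
```

The job is handed in, at about 12.5 s of the 45 s limit. The slim dowel went down through the aluminium gauge's 70 mm hole, with its foot about 25 mm above the counter. I then lifted it clear and lowered it through the 48 mm hole to the counter, where I released it.

- **Final position:** the scene and side views show the dowel standing upright in the middle hole, with no visible lean. Its centre should be within a few millimetres of the hole's axis, judging by the tool position when I released it (about 0.5 mm off my estimate).
- **Contact and clearance:** the highest force I read was about 6 N, when the foot touched the counter. At hand-in the gripper was open and clear of everything.
- **Not checked:** I did not try the 20 mm hole, because the dowel is 26 mm across. I did not re-measure the dowel's position by triangulation after release. The last wrist picture caught only part of the middle hole, so it confirms where the hole is but not the dowel's top.

No check failed or disagreed.

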